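# Spread the cedar pucks and hang the shop sign

## Robot

A 7-joint arm with a two-finger parallel gripper is mounted at the origin on the work surface. World frame = base frame: x ahead of the robot, y to its left, z up, the work surface at z = 0. Lengths are in m, angles in rad, forces in N, time in s.
With the tool pointing down it reaches from about 0.35 to 0.9 m from the base axis. Payload 7.2 kg.
Tool frame: the origin (TCP) lies at the very end of the fingers, on their centre line; the grasp point (between the pads) lies manip.grasp_offset behind it (manip.grasp_offset is the distance from the TCP to the grasp point, in m); z points along the fingers, y is the line along which they close (so a half turn about z gives the same grasp; the last joint's range is limited). The gripper opens to 88 mm and grips with 3 to 60 N. Pads are 20 mm wide; open, the fingers measure 115 mm over their backs; the gripper's body (75 mm by 178 mm) begins 61 mm behind the grasp point.
Start: joints at [1.068, 0.411, -0.013, 1.596, 0.006, 1.134, -0.082], TCP at [0.263, -0.567, 0.223] pointing down, gripper open.
Joint ranges: [-2.95, 2.95], [-0.29, 1.99], [-1.47, 1.44], [0.14, 2.54], [-1.03, 4.17], [0.13, 1.85], [-2.86, 2.86]. Speed limits (rad/s): [2.39, 2.39, 3.01, 3.01, 3.14, 3.14, 3.14].

## Interface

Orientations are given as a 3x3 rotation matrix whose columns are the frame's x, y, z axes.
In Python, from station import telemetry, vision, workorder, manip gives the robot as it stands.
- The arm moves only by the tool arm_command, never from a script. Its argument "rows" is a list of rows, each a list of 3 entries, a list of its own where there are three numbers: the shift along the tool's x, y, z as a fraction of full scale, then the turn about the tool's z as a fraction of full scale, then the opening, from -1 (shut) to 1 (fully open). A call has 1 to 12 rows; each row is the pose to reach, as a shift and turn from the pose commanded when the call began, along the tool's axes at that moment, turning the shorter way round; what a row does not reach only later rows make up. Full scale, the value 1, is 80 cm for a shift and pi rad for a turn. A row lasts 1/8 s, in which the tool goes at most 62.5 mm and 10.7 degrees, less where a joint would pass 70% of its speed; a pose out of reach is approached as far as the arm can. A call with a number of a shift or a turn outside -1 to 1 is refused whole. A call with a gripper value outside its range is refused whole. The fingers move at their own pace and stop on an object; "squeeze" is the grip in N (left out, the last holds). Time passes only in rows, so rows that repeat a pose let the fingers close. It gives the time, the measured TCP pose, the force, the opening and the grip force at its end, in the units of the state.
- telemetry.get_obs(): the state, without advancing time (a new reading comes with each control period).
- vision.get_image(name): name is "scene" or "top" or "wrist"; returns a dict with "pixels" (400x640x3 uint8, red, green, blue), "mtx" (3x3 intrinsics, pixels), "eye" and "rotation" of the camera in the world. Camera axes: x right, y up, looking along -z (the intrinsics and any distortion apply to the point x, -y, -z); pixel columns grow to the right and rows downward; lengths in m; the calibration is good to about 2 mm. A picture is of the moment at which its call begins. There is no depth.
- workorder.finish_job(): hands the job in; it is judged then, once.
The state is a dict: "t": time; "joints": joint angles; "qd": joint speeds; "joint_efforts": joint torques, N m; "position": TCP position; "tcp_rot": TCP orientation; "contact_force": force on the tool from outside, world axes, zero at the start; "ft_torque": the same for the moment, N m; "opening": finger opening in m; "grasp_force": force on a finger pad.
Only numpy, scipy, OpenCV 4.12 (cv2) and the standard library are available. Lean on these libraries where they do the work, as an engineer would, in place of code of your own. Each camera call takes 0.05 s, during which the arm holds its last target. There are 200 camera calls.

## Task

The five cedar pucks lie heaped in the display tray: spread them into one even layer over the whole tray floor, all lying flat, at least 30 mm clear between any two, and a puck well inside each quarter of the tray (far quarters lie under the brass bar). Set or slide the pucks, do not drop or fling them. Then hang the black saddle sign astride the middle of the brass bar, let go of it, and leave the vase, jar, candlestick, bowl and bell where they stand.

Things in the scene. Friction and masses are not known exactly. Their poses are not given: they have to be found in the camera images.
- display: fixed wooden tray, grey floor, brass bar over it. Outside 222 mm (x) by 282 mm (y), 30 mm high, walls and floor 6 mm thick: inside 210 x 270 mm, floor 6 mm above the table. Origin under its centre on the table, x away from the robot (within 0.2 rad), z up. A vertical tool cannot work below the bar; one tilted about 35 degrees, fingers pointing down and away from the robot, can.
- bar_mid (a point): middle of the brass bar, on its axis, 160 mm above the table; axes as display. The bar is 14 mm thick and runs along y above x = +38 mm of the tray, between two 14 mm uprights at y = +152 and -152 mm (foot discs 32 mm across)
- puck_a: light cedar puck (short cylinder), 44 mm across, 24 mm high, 20 to 45 g, dark dot on each face; origin at its centre, z its axis. All five are alike. Heap in the tray's near half: a, b, c on the floor in a triangle (46 mm between centres, nearly touching) turned any way, d on top of all three, e on d. On the tray floor the origin is 18 mm above the table
- puck_b: cedar puck like puck_a (44 mm across, 24 mm high), origin at its centre; starts on the tray floor
- puck_c: cedar puck like puck_a (44 mm across, 24 mm high), origin at its centre; starts on the tray floor
- puck_d: cedar puck like puck_a (44 mm across, 24 mm high), origin at its centre; starts in the middle of the heap, on top of a, b and c (origin 42 mm above the table)
- puck_e: cedar puck like puck_a (44 mm across, 24 mm high), origin at its centre; starts at the top of the heap, on d (origin 66 mm above the table)
- sign: saddle sign, 85 to 170 g: two black panels (5 mm thick, 70 mm along y, 110 mm down the slope) in an upside-down V of 50 degrees, feet 97 mm apart along x, light wooden grip rib on the ridge (10 mm along x, 70 mm along y, free from 107 to 128 mm up). Starts standing left or right of the tray, yaw within 0.6 rad. Origin at the centre of its underside, z up. Either face may look forward
- sign_rib_top (a point): middle of the top edge of the sign's grip rib, 128 mm above the sign's origin; axes as sign
- sign_seat (a point): where the bar's axis lies when the sign sits fully down on the bar: inside the V, 78 mm above the sign's origin; axes as sign
- vase: blue ceramic vase, 72 mm across, 110 mm high, on the side of the tray where the sign is not; origin at the centre of its underside, z up. Bystander: leave it alone.
- jar: amber glass jar with brass cap, 60 mm across, 85 mm high, left of the tray, farther than the sign or vase; origin at the centre of its underside, z up. Bystander: leave it alone.
- candlestick: brass candlestick, 76 mm across the foot, 105 mm high, beyond the tray; origin at the centre of its underside, z up. Bystander: leave it alone.
- bowl: white bowl, 110 mm across, 45 mm high, right of the tray, farther than the sign or vase; origin at the centre of its underside, z up. Bystander: leave it alone.
- bell: steel hand bell, 60 mm across, 88 mm high, beyond the tray; origin at the centre of its underside, z up. Bystander: leave it alone.

How it is judged:
On the way, in this order (a step that is already met when the one before it is completed fails the run):
1. the pucks lie flat in one even layer over the whole tray (gaps of 24 mm or more, a puck in each quarter) (z of puck_a in the frame of display between 0.013 and 0.022 m and x of puck_a in the frame of display between -0.105 and 0.105 m and y of puck_a in the frame of display between -0.135 and 0.135 m and linear speed of each of puck_a, puck_b, puck_c, puck_d, puck_e below 0.03 m/s and z of puck_b in the frame of display between 0.013 and 0.022 m and x of puck_b in the frame of display between -0.105 and 0.105 m and y of puck_b in the frame of display between -0.135 and 0.135 m and z of puck_c in the frame of display between 0.013 and 0.022 m and x of puck_c in the frame of display between -0.105 and 0.105 m and y of puck_c in the frame of display between -0.135 and 0.135 m and z of puck_d in the frame of display between 0.013 and 0.022 m and x of puck_d in the frame of display between -0.105 and 0.105 m and y of puck_d in the frame of display between -0.135 and 0.135 m and z of puck_e in the frame of display between 0.013 and 0.022 m and x of puck_e in the frame of display between -0.105 and 0.105 m and y of puck_e in the frame of display between -0.135 and 0.135 m and distance between puck_a and puck_b above 0.068 m and distance between each of puck_a, puck_b and puck_c above 0.068 m and distance between each of puck_a, puck_b, puck_c and puck_d above 0.068 m and distance between each of puck_a, puck_b, puck_c, puck_d and puck_e above 0.068 m and ((x of puck_a in the frame of display above 0.03 m and y of puck_a in the frame of display above 0.03 m) or (x of puck_b in the frame of display above 0.03 m and y of puck_b in the frame of display above 0.03 m) or (x of puck_c in the frame of display above 0.03 m and y of puck_c in the frame of display above 0.03 m) or (x of puck_d in the frame of display above 0.03 m and y of puck_d in the frame of display above 0.03 m) or (x of puck_e in the frame of display above 0.03 m and y of puck_e in the frame of display above 0.03 m)) and ((x of puck_a in the frame of display above 0.03 m and y of puck_a in the frame of display below -0.03 m) or (x of puck_b in the frame of display above 0.03 m and y of puck_b in the frame of display below -0.03 m) or (x of puck_c in the frame of display above 0.03 m and y of puck_c in the frame of display below -0.03 m) or (x of puck_d in the frame of display above 0.03 m and y of puck_d in the frame of display below -0.03 m) or (x of puck_e in the frame of display above 0.03 m and y of puck_e in the frame of display below -0.03 m)) and ((x of puck_a in the frame of display below -0.03 m and y of puck_a in the frame of display above 0.03 m) or (x of puck_b in the frame of display below -0.03 m and y of puck_b in the frame of display above 0.03 m) or (x of puck_c in the frame of display below -0.03 m and y of puck_c in the frame of display above 0.03 m) or (x of puck_d in the frame of display below -0.03 m and y of puck_d in the frame of display above 0.03 m) or (x of puck_e in the frame of display below -0.03 m and y of puck_e in the frame of display above 0.03 m)) and ((x of puck_a in the frame of display below -0.03 m and y of puck_a in the frame of display below -0.03 m) or (x of puck_b in the frame of display below -0.03 m and y of puck_b in the frame of display below -0.03 m) or (x of puck_c in the frame of display below -0.03 m and y of puck_c in the frame of display below -0.03 m) or (x of puck_d in the frame of display below -0.03 m and y of puck_d in the frame of display below -0.03 m) or (x of puck_e in the frame of display below -0.03 m and y of puck_e in the frame of display below -0.03 m))), for 0.2 s.
2. the sign hangs astride the middle of the bar, let go (x of sign_seat in the frame of display between 0.028 and 0.048 m and z of sign_seat in the frame of display between 0.15 and 0.17 m and y of sign_seat in the frame of display between -0.045 and 0.045 m and angle between sign's own z axis and vertical below 0.3 rad and contact force between sign and display above 0.3 N and contact force between sign and the fingers below 0.05 N and linear speed of sign below 0.05 m/s), for 0.2 s.
At the end, for the whole second after the job is handed in: All five pucks flat and still on the tray floor, centres over 68 mm apart, a puck centre over 30 mm past both midlines in each quarter; sign released and still on the bar, seat within 10 mm of the bar's axis, 45 mm of its middle, tilt under 0.3 rad (all of step 1 and all of step 2); the robot touches nothing.
It fails at once if a puck is dropped or flung (faster than 1.5 m/s) (linear speed of any of puck_a, puck_b, puck_c, puck_d, puck_e above 1.5 m/s).
It fails at once if a bystander is moved more than 30 mm or tipped (distance of any of vase, jar, candlestick, bowl, bell from where it was at the start of the episode above 0.03 m or angle between any of vase, jar, candlestick, bowl, bell's own z axis and vertical above 0.4 rad).
It also fails if it takes over 72 s, if anything falls off the work surface, if the arm or the gripper's body presses on something with over 40 N, if the wrist force passes 120 N, or if a joint passes its speed limit or range.

## Working session

There is one attempt and no reset: what is moved stays moved. The work goes in short steps, Python scripts to look and compute and a tool call to move; the robot and the scene stay as the last step left them, time stands still between calls to the robot, and variables do not carry over. Pictures are saved under pics/ and viewed, at most 10 in all, crops included, and the job is handed in when it is done.

Besides the shell and the picture viewer there is one more tool, called after ">>>" as a command line: name --argument value ..., lists and objects as JSON in quotes. arm_command: Moves the arm, as the interface text tells. Its arguments: {"type":"object","properties":{"rows":{"type":"array"},"squeeze":{"type":"number"}},"required":["rows"]}

```bash
mkdir -p pics; ls; python3 - <<'E'
from station import telemetry, vision, workorder, manip
import cv2,numpy as np,json,pickle
o=telemetry.get_obs()
print({k:np.round(v,4).tolist() for k,v in o.items()}); print(manip.grasp_offset)
d={}
for n in ("scene","top","wrist"):
    im=vision.get_image(n); d[n]=im
    cv2.imwrite(f"pics/{n}0.png",im["pixels"][...,::-1]); print(n,im["mtx"],im["eye"],im["rotation"],[k for k in im])
pickle.dump(d,open("d0.pkl","wb"))
a=np.vstack([d["scene"]["pixels"],d["top"]["pixels"]])[...,::-1]
cv2.imwrite("pics/s.png",cv2.resize(a,(480,600)))
E
```

```text
pics
{'t': 0.0, 'joints': [1.0678, 0.4119, -0.0127, 1.5971, 0.0056, 1.1343, -0.0822], 'qd': [-0.0006, -0.0003, 0.0006, 0.0005, 0.0009, -0.0011, 0.0009], 'joint_efforts': [0.0004, -58.7963, 0.6418, -29.1071, -0.0539, 0.0185, 0.0001], 'position': [0.263, -0.5664, 0.2218], 'tcp_rot': [[0.9069, 0.4213, -0.0008], [0.4213, -0.9069, 0.0014], [-0.0001, -0.0016, -1.0]], 'contact_force': [-0.4076, -0.0888, 0.5523], 'ft_torque': [-0.0313, -0.0187, -0.0109], 'grasp_force': 0.0, 'opening': 0.0879}
0.0187
scene [[378.32066216   0.         325.80362014]
 [  0.         378.32066216 196.41801174]
 [  0.           0.           1.        ]] [1.1838188  0.37331911 0.67009612] [[-0.54424332 -0.53252217  0.64824328]
 [ 0.83892069 -0.34237047  0.42307746]
 [-0.00335877  0.77408178  0.6330767 ]] ['pixels', 'mtx', 'eye', 'rotation']
top [[375.51386305   0.         317.64504914]
 [  0.         375.51386305 193.87871398]
 [  0.           0.           1.        ]] [ 0.4005354  -0.0028387   1.15262191] [[-0.0334405   0.97830545 -0.20445092]
 [-0.99943668 -0.03215199  0.00962187]
 [ 0.00283962  0.2046575   0.97882953]] ['pixels', 'mtx', 'eye', 'rotation']
wrist [[294.76778747   0.         319.37753471]
 [  0.         294.76778747 198.53934524]
 [  0.           0.           1.        ]] [ 0.32807749 -0.53590906  0.38433237] [[ 0.42131282  0.87546126  0.23677645]
 [-0.90691228  0.4073815   0.10747289]
 [-0.00236999 -0.26001518  0.96560162]] ['pixels', 'mtx', 'eye', 'rotation']
```

View pics/scene0.png

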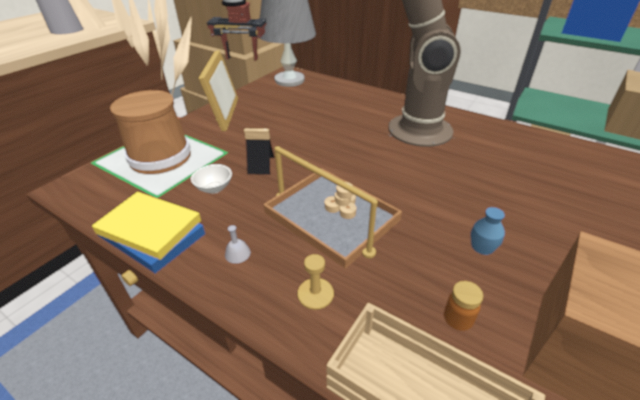

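View pics/top0.png

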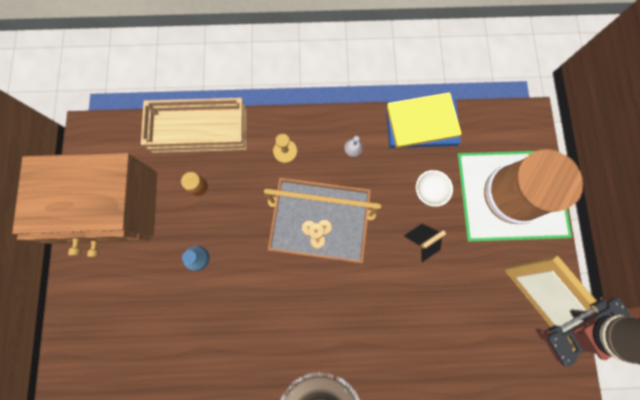

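The scene view shows the tray (corners near 266,210 / 345,260 / 400,212), the heap at (342,203), the sign at (258,155) on the robot's right, and the vase at (488,230). In the top view the tray corners are about (280,180), (370,190), (362,260) and (269,250), the heap is at (317,232), and the sign rib is at (433,240).

```bash
python3 - <<'E'
import pickle,cv2,numpy as np
d=pickle.load(open("d0.pkl","rb"))
def crop(n,c0,r0,w,h,s):
    a=cv2.resize(d[n]["pixels"][r0:r0+h,c0:c0+w,::-1],None,fx=s,fy=s,interpolation=cv2.INTER_CUBIC)
    for c in range((c0+19)//20*20,c0+w,20):
        cv2.line(a,(int((c-c0)*s),0),(int((c-c0)*s),6),(0,255,0),1);cv2.putText(a,str(c),(int((c-c0)*s),16),0,.35,(0,255,0),1)
    for r in range((r0+19)//20*20,r0+h,20):
        cv2.line(a,(0,int((r-r0)*s)),(6,int((r-r0)*s)),(0,255,0),1);cv2.putText(a,str(r),(8,int((r-r0)*s)+4),0,.35,(0,255,0),1)
    return a
a=crop("top",258,170,200,100,4)
cv2.imwrite("pics/topc.png",a)
b=crop("scene",230,120,180,150,4); cv2.imwrite("pics/scenec.png",b)
E
```

```text
(no output)
```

View pics/topc.png

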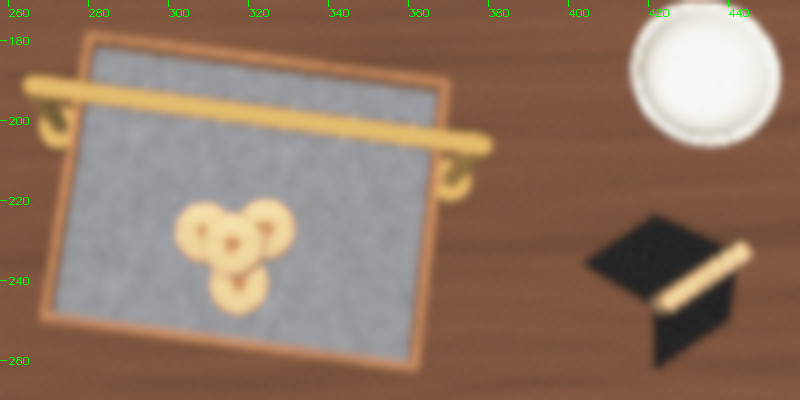

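View pics/scenec.png

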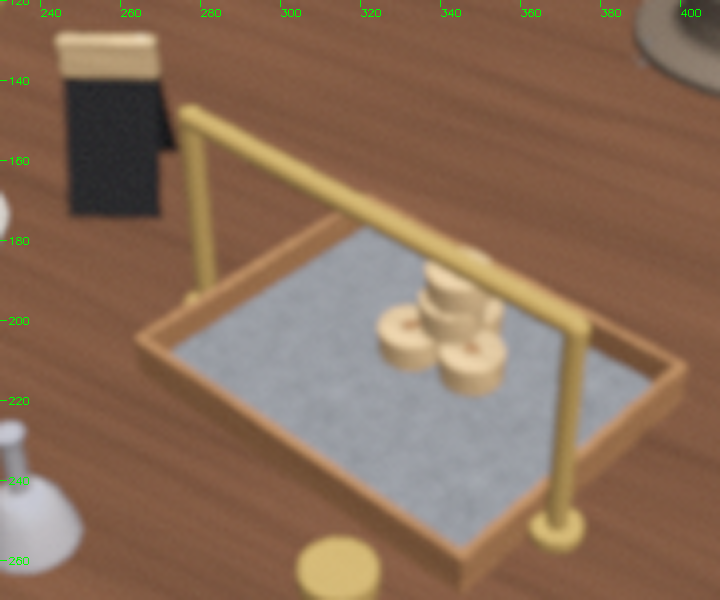

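Top crop: the tray's outer rim corners are at (279.6,177.9), (370,189.6), (362.2,262.4) and (267.9,249.4), the bar ends at (263.6,190.6) and (381,206.1), and the rib ends at (423.4,245.1) and (443.6,232.1). The pucks are at (315.6,230.4), (308.4,227.4), (324.4,226.6) and (317.4,241.2).
Scene crop: rim corners (263.9,204.6), (344.8,258.6) and (401.6,210.8), bar ends (276.8,147.6) and (374.2,201.6), rib ends (243.8,129.2) and (269.1,129.5), and puck dots (332.2,200.7) and (347.7,206.7).

```bash
cat > h.py <<'E'
import numpy as np, pickle
from scipy.optimize import least_squares
def proj(c,P):
    q=(np.atleast_2d(P)-c["eye"])@np.asarray(c["rotation"])
    q=q*[1,-1,-1]; u=q@np.asarray(c["mtx"]).T
    return u[:,:2]/u[:,2:]
def ray(c,p):
    v=np.linalg.solve(c["mtx"],[p[0],p[1],1.])*[1,-1,-1]; v=np.asarray(c["rotation"])@v
    return np.asarray(c["eye"]),v/np.linalg.norm(v)
def atz(c,p,z):
    e,v=ray(c,p); return e+v*(z-e[2])/v[2]
def tri(*cp):
    A=np.zeros((3,3));b=np.zeros(3)
    for c,p in cp:
        e,v=ray(c,p);M=np.eye(3)-np.outer(v,v);A+=M;b+=M@e
    return np.linalg.solve(A,b)
def Rz(a): return np.array([[np.cos(a),-np.sin(a),0],[np.sin(a),np.cos(a),0],[0,0,1]])
E
python3 - <<'E'
from h import *
np.set_printoptions(precision=4,suppress=True)
d=pickle.load(open("d0.pkl","rb"));T,S=d["top"],d["scene"]
print("FR",tri((T,(370,189.6)),(S,(263.9,204.6))),"FL",tri((T,(279.6,177.9)),(S,(344.8,258.6))),"NL",tri((T,(267.9,249.4)),(S,(401.6,210.8))))
print("barL",tri((T,(263.6,190.6)),(S,(374.2,201.6))),"barR",tri((T,(381,206.1)),(S,(276.8,147.6))))
print("rib", tri((T,(423.4,245.1)),(S,(269.1,129.4))),tri((T,(443.6,232.1)),(S,(243.8,129.1))))
print("rib x", tri((T,(423.4,245.1)),(S,(243.8,129.1))),tri((T,(443.6,232.1)),(S,(269.1,129.4))))
X,Y,Z=.111,.141,.03
mt=np.array([[X,Y,Z],[X,-Y,Z],[-X,-Y,Z],[-X,Y,Z],[.038,.159,.162],[.038,-.159,.162]])
pt=np.array([(279.6,177.9),(370,189.6),(362.2,262.4),(267.9,249.4),(263.6,190.6),(381,206.1)])
ms=mt[[1,0,3,4,5]];ps=np.array([(263.9,204.6),(344.8,258.6),(401.6,210.8),(374.2,201.6),(276.8,147.6)])
def f(p): 
    R=Rz(p[2]);t=[p[0],p[1],0]
    return np.r_[(proj(T,mt@R.T+t)-pt).ravel(),(proj(S,ms@R.T+t)-ps).ravel()]
r=least_squares(f,[.5,0,0],loss="soft_l1");print(r.x,f(r.x).reshape(-1,2).round(1).tolist())
R=Rz(r.x[2]);t=np.array([r.x[0],r.x[1],0])
for n,p,z in (("e",(315.6,230.4),.078),("l",(308.4,227.4),.03),("r",(324.4,226.6),.03),("n",(317.4,241.2),.03)):
    w=atz(T,p,z);print(n,w,"disp",R.T@(w-t))
for p in((332.2,200.7),(347.7,206.7)): w=atz(S,p,.03);print("S",w,R.T@(w-t))
E
```

```text
FR [ 0.6429 -0.174   0.0285] FL [0.6892 0.101  0.0308] NL [0.4719 0.1393 0.0294]
barL [0.6223 0.1304 0.1622] barR [ 0.5672 -0.1791  0.1614]
rib [ 0.4625 -0.2934  0.1292] [ 0.4978 -0.3551  0.1274]
rib x [ 0.4846 -0.324   0.1245] [ 0.478  -0.3192  0.1393]
[ 0.5572 -0.018  -0.1707] [[-0.2, -0.4], [0.4, 0.1], [0.0, 0.3], [-0.3, 0.1], [0.3, -0.2], [0.1, 0.3], [-0.9, -0.8], [0.4, 0.9], [0.1, -0.1], [2.2, 0.3], [-1.7, -0.5]]
e [ 0.5183 -0.004   0.078 ] disp [-0.0407  0.0073  0.078 ]
l [0.5333 0.0173 0.03  ] disp [-0.0296  0.0307  0.03  ]
r [ 0.5341 -0.0308  0.03  ] disp [-0.0206 -0.0165  0.03  ]
n [ 0.4913 -0.0083  0.03  ] disp [-0.0667 -0.0016  0.03  ]
S [ 0.5342 -0.0306  0.03  ] [-0.0205 -0.0163  0.03  ]
S [0.533 0.016 0.03 ] [-0.0297  0.0295  0.03  ]
```

```bash
cat >> h.py <<'E'
D=np.array([0.5572,-0.0180,0.0]); DY=-0.1707
def w(x,y,z): return D+Rz(DY)@np.array([x,y,z])/1000   # display mm -> world
def rel(o,P,psi):
    """fractions (shift xyz, turn) from present pose to world P, tool x yaw psi"""
    R=np.asarray(o["tcp_rot"]); s=R.T@(np.asarray(P)-o["position"])/.8
    cur=np.arctan2(R[1,0],R[0,0]); t=-(psi-cur); t=(t+np.pi)%(2*np.pi)-np.pi
    n=max(np.linalg.norm(s)*.8/.0625,abs(t)/np.radians(10.7))
    return np.r_[s,t/np.pi].round(4).tolist(), "rows~%.1f"%n
def plan(pts,psi=DY):
    from station import telemetry
    o=telemetry.get_obs(); print("t",round(o["t"],2),"pos",np.round(o["position"],4))
    for p in pts: print(p,*rel(o,w(*p),psi))
E
python3 -c "
from h import *
plan([(-34,7,200),(-34,7,130)])"
```

```text
t 0.15 pos [ 0.2631 -0.5665  0.222 ]
(-34, 7, 200) [0.5923, -0.4983, 0.0281, 0.1928] rows~9.9
(-34, 7, 130) [0.5923, -0.4982, 0.1156, 0.1928] rows~10.0
```

>>> arm_command --rows '[[[0.592,-0.498,0.028],0.1928,0.5],[[0.592,-0.498,0.028],0.1928,0.5],[[0.592,-0.498,0.028],0.1928,0.5],[[0.592,-0.498,0.028],0.1928,0.5],[[0.592,-0.498,0.028],0.1928,0.5],[[0.592,-0.498,0.028],0.1928,0.5],[[0.592,-0.498,0.028],0.1928,0.5],[[0.592,-0.498,0.028],0.1928,0.5],[[0.592,-0.498,0.028],0.1928,0.5],[[0.592,-0.498,0.028],0.1928,0.5],[[0.592,-0.498,0.028],0.1928,0.5],[[0.592,-0.498,0.028],0.1928,0.5]]' --squeeze 12

```text
t: 1.65
position: [0.5246, -0.0064, 0.1998]
tcp_rot: [[0.986, -0.17, -0.001], [-0.17, -0.986, -0.001], [-0.001, 0.001, -1.0]]
contact_force: [-0.4, -0.3, -0.8]
opening: 0.0663
grasp_force: 0.0
```

```bash
python3 - <<'E'
from h import *
from station import vision,telemetry
import cv2
im=vision.get_image("wrist");pickle.dump(im,open("w1.pkl","wb"))
cv2.imwrite("pics/w1.png",im["pixels"][...,::-1])
o=telemetry.get_obs();print(o["t"],o["position"],o["tcp_rot"],o["joints"])
for n,p in(("e",(-40.7,7.3,78)),("l",(-29.6,30.7,30)),("r",(-20.6,-16.5,30)),("n",(-66.7,-1.6,30))): print(n,proj(im,w(*p)))
plan([(-34,7,58),(-34,7,62)])
E
```

```text
1.7 [ 0.52447155 -0.0073337   0.19997835] [[ 9.85213463e-01 -1.71329502e-01 -7.95912159e-04]
 [-1.71330079e-01 -9.85213418e-01 -7.23963048e-04]
 [-6.60107110e-04  8.49621835e-04 -9.99999421e-01]] [ 0.13334253  0.27864497 -0.25697125  1.85264101  0.0827968   1.02141603
 -1.90046646]
e [[319.01699896 199.62122363]]
l [[298.66655283 179.20118789]]
r [[339.95731156 171.45094175]]
n [[326.60716435 210.09422044]]
t 1.7 pos [ 0.5245 -0.0073  0.2   ]
(-34, 7, 58) [0.0002, -0.0027, 0.1775, -0.0005] rows~2.3
(-34, 7, 62) [0.0002, -0.0027, 0.1725, -0.0005] rows~2.2
```

View pics/w1.png

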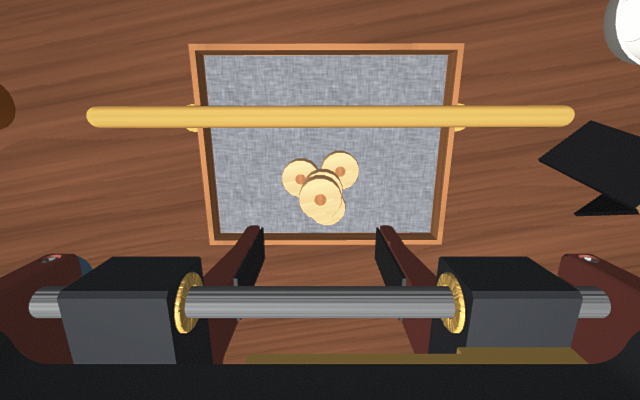

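The heap is where predicted: e's dot is at (320,200), l at (300,180) and r at (340,171), all within 1 px. I'll pick up e now.

>>> arm_command --rows '[[[0,-0.002,0.07],0,0.4],[[0,-0.002,0.14],0,0.4],[[0,-0.002,0.177],0,0.4],[[0,-0.002,0.177],0,0.4],[[0,-0.002,0.177],0,-1],[[0,-0.002,0.177],0,-1],[[0,-0.002,0.177],0,-1],[[0,-0.002,0.165],0,-1],[[0,-0.002,0.1],0,-1],[[0,-0.002,0.03],0,-1]]'

```text
t: 2.95
position: [0.5246, -0.0042, 0.1778]
tcp_rot: [[0.986, -0.17, -0.001], [-0.17, -0.986, 0.0], [-0.001, -0.0, -1.0]]
contact_force: [1.7, 1.3, -0.0]
opening: 0.0432
grasp_force: 12.0
```

```bash
python3 -c "
from h import *
plan([(-34,7,210),(86,-76,210),(86,-76,100),(86,-76,60)])"
```

```text
t 2.95 pos [ 0.5246 -0.0042  0.1778]
(-34, 7, 210) [0.0005, 0.0013, -0.0402, 0.0001] rows~0.5
(86, -76, 210) [0.1505, 0.1051, -0.0404, 0.0001] rows~2.4
(86, -76, 100) [0.1507, 0.1051, 0.0971, 0.0001] rows~2.7
(86, -76, 60) [0.1507, 0.1051, 0.1471, 0.0001] rows~3.0
```

>>> arm_command --rows '[[[0,0,-0.045],0,-1],[[0.05,0.035,-0.045],0,-1],[[0.1,0.07,-0.045],0,-1],[[0.15,0.105,-0.045],0,-1],[[0.15,0.105,-0.045],0,-1],[[0.15,0.105,0.02],0,-1],[[0.15,0.105,0.085],0,-1],[[0.15,0.105,0.085],0,-1]]'

```text
t: 3.95
position: [0.6259, -0.1064, 0.1051]
tcp_rot: [[0.986, -0.169, -0.008], [-0.169, -0.986, 0.001], [-0.008, -0.0, -1.0]]
contact_force: [0.3, -0.5, 0.1]
opening: 0.0437
grasp_force: 12.0
```

```bash
python3 -c "
from h import *
from station import vision
import cv2
cv2.imwrite('pics/s2.png',cv2.resize(vision.get_image('scene')['pixels'][60:280,180:480,::-1],(750,550)))
plan([(86,-76,70),(86,-76,10)])"
```

```text
t 4.0 pos [ 0.6281 -0.1067  0.108 ]
(86, -76, 70) [0.0015, 0.0008, 0.0475, 0.0002] rows~0.6
(86, -76, 10) [0.0017, 0.0008, 0.1225, 0.0002] rows~1.6
```

View pics/s2.png

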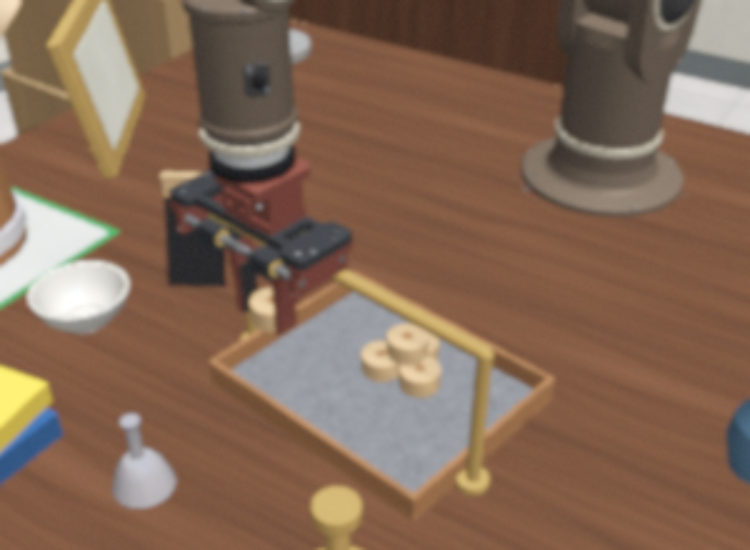

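The picture shows puck e held beyond the bar at about (268,310), with the gripper just clear of it. The rest of the heap is undisturbed at (405,350). I'll lower it in steps.

>>> arm_command --rows '[[[0.002,0.001,0.025],0,-1],[[0.002,0.001,0.05],0,-1],[[0.002,0.001,0.065],0,-1],[[0.002,0.001,0.065],0,-1]]'

```text
t: 4.5
position: [0.6299, -0.1086, 0.055]
tcp_rot: [[0.985, -0.17, -0.002], [-0.17, -0.985, 0.0], [-0.002, 0.0, -1.0]]
contact_force: [1.0, 0.2, -1.2]
opening: 0.0437
grasp_force: 12.0
```

```bash
python3 -c "
from h import *
plan([(86,-76,30),(86,-76,11)])"
```

```text
t 4.5 pos [ 0.6299 -0.1086  0.055 ]
(86, -76, 30) [-0.0012, -0.0011, 0.0313, -0.0] rows~0.4
(86, -76, 11) [-0.0011, -0.0011, 0.055, -0.0] rows~0.7
```

>>> arm_command --rows '[[[-0.0005,0,0.025],0,-1],[[-0.0005,0,0.045],0,-1],[[-0.0005,0,0.054],0,-1],[[-0.0005,0,0.0555],0,-1],[[-0.0005,0,0.0555],0,-1]]'

```text
t: 5.12
position: [0.6304, -0.1086, 0.0117]
tcp_rot: [[0.985, -0.17, 0.0], [-0.17, -0.985, -0.0], [0.0, -0.0, -1.0]]
contact_force: [0.5, -0.1, -0.3]
opening: 0.0433
grasp_force: 12.0
```

>>> arm_command --rows '[[[0,0,0.0015],0,-1],[[0,0,0.003],0,-1],[[0,0,0.003],0,-1]]'

```text
t: 5.5
position: [0.6307, -0.1087, 0.0112]
tcp_rot: [[0.985, -0.17, 0.001], [-0.17, -0.985, -0.0], [0.001, 0.0, -1.0]]
contact_force: [-4.1, 0.2, 12.8]
opening: 0.0439
grasp_force: 12.0
```

>>> arm_command --rows '[[[0,0,0.001],0,0.3],[[0,0,0.001],0,0.3],[[0,0,-0.005],0,0.3],[[0,0,-0.06],0,0.3],[[0,0,-0.13],0,0.3],[[0,0,-0.2],0,0.3],[[-0.05,0,-0.22],0,0.4]]'

```text
t: 6.38
position: [0.594, -0.102, 0.1896]
tcp_rot: [[0.985, -0.17, 0.008], [-0.17, -0.985, -0.001], [0.008, -0.001, -1.0]]
contact_force: [-0.3, 0.4, -0.6]
opening: 0.0611
grasp_force: 0.0
```

```bash
python3 - <<'E'
from h import *
from station import vision
import cv2
im=vision.get_image("top");pickle.dump(im,open("t2.pkl","wb"))
plan([(-32,5,180),(-32,5,100),(-32,5,35)])
E
```

```text
t 6.42 pos [ 0.5882 -0.1011  0.1898]
(-32, 5, 180) [-0.0959, -0.1021, 0.012, -0.0] rows~1.8
(-32, 5, 100) [-0.0962, -0.1021, 0.112, -0.0] rows~2.3
(-32, 5, 35) [-0.0965, -0.1021, 0.1932, -0.0] rows~3.1
```

>>> arm_command --rows '[[[-0.05,-0.05,0],0,0.4],[[-0.098,-0.102,0],0,0.4],[[-0.098,-0.102,0.03],0,0.4],[[-0.098,-0.102,0.03],0,0.4],[[-0.098,-0.102,0.03],0,0.4]]'

```text
t: 7.05
position: [0.528, -0.0087, 0.1619]
tcp_rot: [[0.985, -0.171, 0.0], [-0.171, -0.985, -0.0], [0.0, 0.0, -1.0]]
contact_force: [0.8, 1.2, -0.6]
opening: 0.0613
grasp_force: 0.0
```

```bash
cat >> h.py <<'E'
def wrist(name,zs):
    """dots of pucks in the wrist picture -> display mm at height zs[i] options"""
    import cv2
    from station import vision
    im=vision.get_image("wrist"); a=im["pixels"]; cv2.imwrite("pics/%s.png"%name,a[...,::-1])
    h=cv2.cvtColor(a,cv2.COLOR_RGB2HSV).astype(int); r,g,b=[a[...,i].astype(int) for i in range(3)]
    wood=((r>215)&(g>180)&(b>110)&(r-b>35)&(r-b<120)).astype(np.uint8)
    hull=cv2.morphologyEx(wood,cv2.MORPH_CLOSE,np.ones((25,25),np.uint8))
    dot=((hull>0)&(r-b>85)&(g<175)&(r>150)).astype(np.uint8)
    n,_,st,ce=cv2.connectedComponentsWithStats(dot)
    for s,c in zip(st[1:],ce[1:]):
        if s[4]>15: print("dot",c.round(1),s[2:],*[ (Rz(DY).T@(atz(im,c,z/1000)-D)*1000)[:2].round(1) for z in zs])
E
python3 -c "
from h import *
wrist('w3',(30,54))
plan([(-32,5,35)])"
```

```text
dot [406.6  75.9] [ 12  13 133] [ 79.6 -75.8] [ 76.5 -69.2]
dot [340.7 181.3] [ 13  12 103] [-20.3 -16.3] [-15.3 -14.6]
dot [297. 190.] [ 18  13 112] [-29.3  28.3] [-23.6  26.4]
dot [321.1 204.6] [ 13  12 114] [-44.9   3.6] [-37.9   3.7]
dot [327.4 225.4] [ 9  5 19] [-67.9  -3.1] [-59.1  -2.4]
t 7.1 pos [ 0.5282 -0.0087  0.162 ]
(-32, 5, 35) [-0.0024, -0.001, 0.1588, -0.0004] rows~2.0
```

View pics/w3.png

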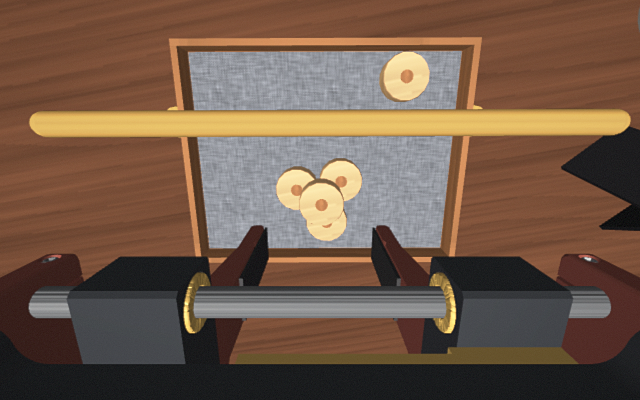

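The wrist view shows e at (407,76), placed at display (80,-76) mm. Puck d's dot is at (321,205), which is display (-38,4) mm. Next I'll grasp d.

>>> arm_command --rows '[[[-0.001,0,0.07],0,0.4],[[-0.001,0,0.13],0,0.4],[[-0.001,0,0.1585],0,0.4],[[-0.001,0,0.1585],0,0.4],[[-0.001,0,0.1585],0,-1],[[-0.001,0,0.1585],0,-1],[[-0.001,0,0.1585],0,-1],[[-0.001,0,0.145],0,-1],[[-0.001,0,0.08],0,-1],[[-0.001,0,0.01],0,-1],[[-0.001,0,-0.06],0,-1],[[-0.001,0,-0.06],0,-1]]'

```text
t: 8.6
position: [0.5291, -0.0076, 0.2148]
tcp_rot: [[0.985, -0.17, 0.009], [-0.17, -0.985, 0.0], [0.009, -0.002, -1.0]]
contact_force: [0.6, -0.2, -2.0]
opening: 0.0434
grasp_force: 12.0
```

```bash
python3 -c "
from h import *
plan([(86,76,210),(86,76,60)])"
```

```text
t 8.6 pos [ 0.5291 -0.0076  0.2148]
(86, 76, 210) [0.1442, -0.0882, 0.0074, -0.0001] rows~2.2
(86, 76, 60) [0.1425, -0.0879, 0.1949, -0.0001] rows~3.3
```

>>> arm_command --rows '[[[0.05,-0.03,0],0,-1],[[0.1,-0.06,0],0,-1],[[0.145,-0.088,0],0,-1],[[0.145,-0.088,0],0,-1],[[0.145,-0.088,0.06],0,-1],[[0.145,-0.088,0.13],0,-1],[[0.145,-0.088,0.13],0,-1],[[0.145,-0.088,0.13],0,-1]]'

```text
t: 9.6
position: [0.6534, 0.0416, 0.1073]
tcp_rot: [[0.985, -0.17, 0.001], [-0.17, -0.985, 0.0], [0.001, -0.0, -1.0]]
contact_force: [-0.3, 1.0, -0.0]
opening: 0.0436
grasp_force: 12.0
```

```bash
python3 -c "
from h import *
plan([(86.5,76,55),(86.5,76,11)])"
```

```text
t 9.6 pos [0.6534 0.0416 0.1073]
(86.5, 76, 55) [0.0021, -0.0011, 0.0654, -0.0001] rows~0.8
(86.5, 76, 11) [0.0021, -0.0011, 0.1204, -0.0001] rows~1.5
```

>>> arm_command --rows '[[[0.002,-0.001,0.03],0,-1],[[0.002,-0.001,0.06],0,-1],[[0.002,-0.001,0.065],0,-1]]'

```text
t: 9.98
position: [0.6552, 0.0421, 0.0548]
tcp_rot: [[0.985, -0.17, 0.001], [-0.17, -0.985, -0.0], [0.001, -0.0, -1.0]]
contact_force: [-0.3, 0.2, -0.1]
opening: 0.0437
grasp_force: 12.0
```

>>> arm_command --rows '[[[0,0,0.03],0,-1],[[0,0,0.048],0,-1],[[0,0,0.055],0,-1],[[0,0,0.056],0,-1],[[0,0,0.057],0,-1]]'

```text
t: 10.6
position: [0.6554, 0.0421, 0.0104]
tcp_rot: [[0.985, -0.17, 0.001], [-0.17, -0.985, -0.0], [0.001, 0.0, -1.0]]
contact_force: [-5.6, -2.0, 16.1]
opening: 0.0438
grasp_force: 12.0
```

>>> arm_command --rows '[[[0,0,-0.001],0,0.3],[[0,0,-0.001],0,0.3],[[0,0,-0.01],0,0.3],[[0,0,-0.06],0,0.3],[[0,0,-0.13],0,0.3],[[0,0,-0.2],0,0.3],[[-0.05,0.03,-0.22],0,0.4],[[-0.12,0.06,-0.22],0,0.4],[[-0.19,0.097,-0.2],0,0.4],[[-0.19,0.097,-0.14],0,0.4],[[-0.19,0.097,-0.1],0,0.4],[[-0.19,0.097,-0.1],0,0.4]]'

```text
t: 12.1
position: [0.4902, -0.0085, 0.0867]
tcp_rot: [[0.985, -0.17, -0.004], [-0.17, -0.985, -0.0], [-0.004, 0.001, -1.0]]
contact_force: [0.8, -0.2, 0.4]
opening: 0.0616
grasp_force: 0.0
```

```bash
python3 -c "
from h import *
wrist('w4',(30,))
plan([(-66,-2,100),(-66,-2,11)])"
```

```text
dot [201.   2.] [ 59   5 295] [77.1 76.2]
dot [432.    1.9] [ 59   5 277] [ 77.1 -74.2]
dot [206.  11.] [17  1 17] [71.9 73.5]
dot [340.4 152.2] [ 16  16 203] [-20.1 -16.4]
dot [279.4 164.5] [ 16  16 200] [-29.2  29. ]
dot [320.5 209.1] [ 16  15 179] [-64.1  -1.8]
t 12.15 pos [ 0.4915 -0.0082  0.088 ]
(-66, -2, 100) [0.0005, 0.0006, -0.015, 0.0] rows~0.2
(-66, -2, 11) [0.0007, 0.0005, 0.0962, 0.0] rows~1.2
```

>>> arm_command --rows '[[[0.002,0,0.06],0,0.4],[[0.002,0,0.095],0,0.4],[[0.002,0,0.096],0,0.4],[[0.002,0,0.096],0,-1],[[0.002,0,0.096],0,-1],[[0.002,0,0.096],0,-1],[[0.002,0,0.03],0,-1],[[0.001,0.05,0.02],0,-1],[[0,0.098,0.02],0,-1],[[0,0.098,0.04],0,-1],[[0,0.098,0.085],0,-1],[[0,0.098,0.094],0,-1]]'

```text
t: 13.65
position: [0.477, -0.0849, 0.0114]
tcp_rot: [[0.986, -0.169, -0.003], [-0.169, -0.986, 0.001], [-0.003, 0.0, -1.0]]
contact_force: [-4.6, -1.5, 19.5]
opening: 0.0437
grasp_force: 12.0
```

>>> arm_command --rows '[[[0,0,-0.001],0,0.3],[[0,0,-0.001],0,0.3],[[0,0,-0.01],0,0.3],[[0,0,-0.07],0,0.3],[[0,0,-0.11],0,0],[[0,-0.06,-0.11],0,-1],[[0.009,-0.098,-0.11],0,-1],[[0.009,-0.098,-0.11],0,-1],[[0.009,-0.098,-0.11],0,-1]]'

```text
t: 14.78
position: [0.4986, -0.0103, 0.101]
tcp_rot: [[0.985, -0.17, 0.0], [-0.17, -0.985, -0.001], [0.0, 0.001, -1.0]]
contact_force: [0.1, -0.9, -0.9]
opening: 0.0104
grasp_force: 0.0
```

```bash
python3 -c "
from h import *
wrist('w5',(30,))
plan([(-58,-2,100),(-58,-2,12),(-52,12,12),(-40,22,12),(-35,32,12),(-35,28,12),(-35,28,90)])"
```

```text
dot [338.4 161.3] [ 15  15 175] [-20.1 -16.3]
dot [281.7 172.6] [ 15  14 168] [-29.2  29. ]
dot [411.8 219.4] [ 15  14 153] [-68.8 -78.6]
t 14.82 pos [ 0.4984 -0.0107  0.1009]
(-58, -2, 100) [0.0015, -0.001, 0.0011, -0.0004] rows~0.0
(-58, -2, 12) [0.0015, -0.0011, 0.1111, -0.0004] rows~1.4
(-52, 12, 12) [0.0089, -0.0186, 0.1111, -0.0004] rows~1.4
(-40, 22, 12) [0.0239, -0.0311, 0.1111, -0.0004] rows~1.5
(-35, 32, 12) [0.0302, -0.0436, 0.1111, -0.0004] rows~1.6
(-35, 28, 12) [0.0302, -0.0386, 0.1111, -0.0004] rows~1.6
(-35, 28, 90) [0.0302, -0.0386, 0.0136, -0.0004] rows~0.7
```

>>> arm_command --rows '[[[0.0015,-0.001,0.06],0,-1],[[0.0015,-0.001,0.111],0,-1],[[0.0015,-0.001,0.111],0,-1],[[0.005,-0.01,0.111],0,-1],[[0.009,-0.0185,0.111],0,-1],[[0.016,-0.025,0.111],0,-1],[[0.024,-0.031,0.111],0,-1],[[0.03,-0.0435,0.111],0,-1],[[0.03,-0.0435,0.111],0,-1],[[0.03,-0.038,0.111],0,-1],[[0.01,-0.04,0.05],0,-0.4],[[0.01,-0.07,0.0],0,0.4]]'

```text
t: 16.32
position: [0.5145, 0.0421, 0.1012]
tcp_rot: [[0.985, -0.173, -0.003], [-0.173, -0.985, -0.001], [-0.002, 0.002, -1.0]]
contact_force: [1.6, 0.4, -0.7]
opening: 0.0165
grasp_force: 0.0
```

```bash
python3 -c "
from h import *
wrist('w6',(30,))
plan([(-20,67,80),(-20,67,11)])"
```

```text
dot [500.9  24.9] [ 16   8 108] [ 82.7 -76. ]
dot [284.9  26.5] [17  7 91] [82.3 77. ]
dot [313.9 148.5] [ 15  16 185] [-3.4 57.1]
dot [406.1 169.4] [ 15  15 172] [-20.2 -16.5]
dot [475.4 226.1] [ 14  13 150] [-68.7 -78.5]
t 16.38 pos [0.5185 0.0475 0.1066]
(-20, 67, 80) [0.0364, -0.0112, 0.0336, 0.0003] rows~0.6
(-20, 67, 11) [0.0359, -0.0109, 0.1198, 0.0003] rows~1.6
```

>>> arm_command --rows '[[[0.047,0.0015,0.0],0,0.4],[[0.047,0.0015,0.0],0,0.4],[[0.047,0.0015,0.0],0,0.4]]'

```text
t: 16.75
position: [0.552, 0.0362, 0.1]
tcp_rot: [[0.985, -0.17, -0.002], [-0.17, -0.985, -0.0], [-0.002, 0.0, -1.0]]
contact_force: [0.2, -0.1, 0.1]
opening: 0.0511
grasp_force: 0.0
```

```bash
python3 -c "
from h import *
wrist('w7',(30,))
plan([(-10,57,11),(-66,80,70),(-66,80,11)])"
```

```text
dot [494.3  86.9] [ 17  17 230] [ 79.8 -75.9]
dot [287.8  88.3] [ 17  18 230] [78.9 77. ]
dot [315.  197.7] [ 15  10 122] [-5.1 57.2]
dot [404.  215.3] [ 15  14 168] [-20.2 -16.5]
t 16.8 pos [0.5519 0.0364 0.1   ]
(-10, 57, 11) [0.0058, -0.0055, 0.1113, -0.0001] rows~1.4
(-66, 80, 70) [-0.0643, -0.0342, 0.0376, -0.0001] rows~1.0
(-66, 80, 11) [-0.0642, -0.0342, 0.1114, -0.0001] rows~1.7
```

>>> arm_command --rows '[[[0.0055,-0.0055,0.0],0,0.4],[[0.0055,-0.0055,0.04],0,0.4],[[0.0055,-0.0055,0.1],0,0.4],[[0.0055,-0.0055,0.1113],0,0.4],[[0.0055,-0.0055,0.1113],0,-1],[[0.0055,-0.0055,0.1113],0,-1],[[0.0055,-0.0055,0.1113],0,-1],[[0.0055,-0.0055,0.09],0,-1]]'

```text
t: 17.8
position: [0.5576, 0.0401, 0.0291]
tcp_rot: [[0.985, -0.17, -0.001], [-0.17, -0.985, -0.0], [-0.001, 0.0, -1.0]]
contact_force: [0.7, -1.0, -0.4]
opening: 0.0437
grasp_force: 12.0
```

>>> arm_command --rows '[[[-0.03,-0.01,-0.01],0,-1],[[-0.0725,-0.029,-0.01],0,-1],[[-0.0725,-0.029,0],0,-1],[[-0.0725,-0.029,0.015],0,-1],[[-0.0725,-0.029,0.021],0,-1],[[-0.0725,-0.029,0.022],0,-1]]'

```text
t: 18.55
position: [0.5058, 0.0721, 0.0112]
tcp_rot: [[0.985, -0.171, 0.0], [-0.171, -0.985, -0.001], [0.0, 0.001, -1.0]]
contact_force: [-4.0, -1.7, 16.7]
opening: 0.0436
grasp_force: 12.0
```

>>> arm_command --rows '[[[0,0,-0.001],0,0.3],[[0,0,-0.001],0,0.3],[[0,0,-0.01],0,0.3],[[0,0,-0.07],0,0.4],[[0,0,-0.14],0,0.4],[[0,0.05,-0.21],0,0.6],[[0,0.1,-0.21],0,0.6],[[0,0.1,-0.21],0,0.6],[[0,0.1,-0.21],0,0.6]]'

```text
t: 19.68
position: [0.4912, -0.0055, 0.1792]
tcp_rot: [[0.985, -0.17, 0.0], [-0.17, -0.985, 0.0], [0.0, -0.0, -1.0]]
contact_force: [-0.2, 0.3, -0.4]
opening: 0.0705
grasp_force: 0.0
```

```bash
python3 -c "
from h import *
wrist('w8',(30,))
from station import telemetry
o=telemetry.get_obs();print(o['joints'],o['position'])
for z in (.2,): print(rel(o,[.48,-.324,z],2.09))"
```

```text
dot [401.4  35.9] [ 13  10 105] [ 80.6 -75.8]
dot [241.1  37. ] [ 12  10 104] [79.8 77. ]
dot [337.3 143.3] [11 11 95] [-20.2 -16.2]
dot [246.2 182.5] [11 10 88] [-61.9  81.5]
dot [393.9 188.6] [11 10 86] [-68.7 -78.4]
[ 0.16047043  0.24944422 -0.29200131  1.95013921  0.08655158  0.95420961
 -1.91378932] [ 0.49120597 -0.0049186   0.17889338]
([0.0536, 0.3955, -0.0266, -0.7193], 'rows~12.1')
```

All five pucks are placed, at display (81,-76), (80,77), (-20,-16), (-62,82) and (-69,-78) mm. On to the sign.

>>> arm_command --rows '[[[0,0,-0.06],-0.05,0.6],[[0.01,0.04,-0.06],-0.11,0.6],[[0.02,0.09,-0.06],-0.17,0.6],[[0.03,0.14,-0.06],-0.23,0.6],[[0.035,0.19,-0.06],-0.29,0.6],[[0.04,0.24,-0.06],-0.35,0.6],[[0.045,0.29,-0.06],-0.41,0.6],[[0.05,0.34,-0.06],-0.47,0.6],[[0.0536,0.3955,-0.06],-0.53,0.6],[[0.0536,0.3955,-0.06],-0.59,0.6],[[0.0536,0.3955,-0.06],-0.65,0.6],[[0.0536,0.3955,-0.06],-0.7193,0.6]]'

```text
t: 21.22
position: [0.4806, -0.3235, 0.2262]
tcp_rot: [[-0.467, 0.884, -0.001], [0.884, 0.467, 0.002], [0.002, 0.0, -1.0]]
contact_force: [0.1, 0.2, -0.4]
opening: 0.07
grasp_force: 0.0
```

>>> arm_command --rows '[[[0,0,0],0,0.2],[[0,0,0],0,0.2]]'

```text
t: 21.48
position: [0.4801, -0.3243, 0.2267]
tcp_rot: [[-0.457, 0.889, -0.0], [0.889, 0.457, 0.001], [0.001, 0.0, -1.0]]
contact_force: [-0.9, -0.2, 0.1]
opening: 0.0547
grasp_force: 0.0
```

```bash
python3 - <<'E'
from h import *
from station import vision,telemetry
import cv2
im=vision.get_image("wrist");pickle.dump(im,open("w9.pkl","wb"))
cv2.imwrite("pics/w9.png",im["pixels"][...,::-1])
o=telemetry.get_obs();print(o["t"],o["position"],o["joints"],np.arctan2(o["tcp_rot"][1,0],o["tcp_rot"][0,0]))
print(proj(im,[[.4625,-.2934,.128],[.4978,-.3551,.128]]))
E
```

```text
21.525 [ 0.48004755 -0.32445433  0.22677355] [ 0.85646388  0.36963188 -0.45220526  1.6813994   0.1750156   1.1312498
  0.83130795] 2.0461312809563443
[[316.50101513 161.42209438]
 [320.03916726 236.12287207]]
```

View pics/w9.png

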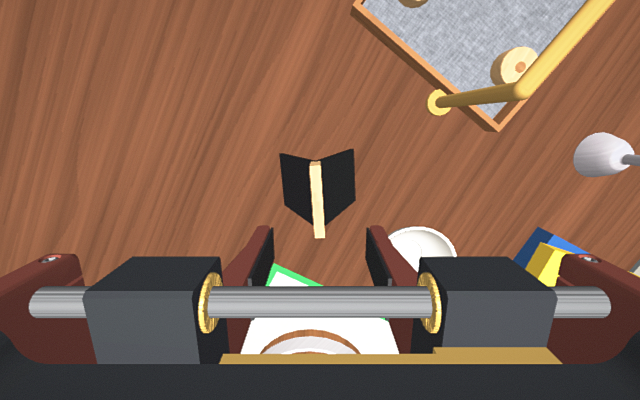

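The wrist view shows the rib from (316,161) to (320,238), as predicted. The tool still needs about 0.044 rad more turn. I'll descend and grip.

>>> arm_command --rows '[[[0,0,0.05],-0.014,0.2],[[0,0,0.11],-0.014,0.2],[[0,0,0.14],-0.014,0.2],[[0,0,0.144],-0.014,0.2],[[0,0,0.144],-0.014,-0.5],[[0,0,0.144],-0.014,-1],[[0,0,0.144],-0.014,-1],[[0,0,0.144],-0.014,-1],[[0,0,0.144],-0.014,-1]]' --squeeze 30

```text
t: 22.65
position: [0.4797, -0.3251, 0.112]
tcp_rot: [[-0.498, 0.867, 0.0], [0.867, 0.498, -0.0], [-0.0, -0.0, -1.0]]
contact_force: [-0.5, 1.0, -0.8]
opening: 0.0096
grasp_force: 30.0
```

>>> arm_command --rows '[[[0,0,-0.03],0,-1],[[0,0,-0.1],0,-1],[[0,0,-0.17],0,-1],[[0,0,-0.245],0,-1],[[0,0,-0.26],0,-1],[[0,0,-0.26],0,-1]]'

```text
t: 23.4
position: [0.4797, -0.325, 0.3199]
tcp_rot: [[-0.498, 0.867, 0.0], [0.867, 0.498, -0.001], [-0.001, 0.0, -1.0]]
contact_force: [-1.8, -0.1, -1.3]
opening: 0.0098
grasp_force: 30.0
```

```bash
python3 -c "
from h import *
plan([(38,0,320)],psi=1.400)"
```

```text
t 23.4 pos [ 0.4797 -0.325   0.3199]
(38, 0, 320) [0.2541, 0.3118, -0.0003, 0.2204] rows~5.1
```

>>> arm_command --rows '[[[0.03,0.037,0],0.03,-1],[[0.08,0.1,0],0.08,-1],[[0.14,0.17,0],0.13,-1],[[0.2,0.24,0],0.18,-1],[[0.254,0.312,0],0.22,-1],[[0.254,0.312,0],0.22,-1],[[0.254,0.312,0],0.22,-1],[[0.254,0.312,0],0.22,-1],[[0.254,0.312,0],0.22,-1]]'

```text
t: 24.52
position: [0.5943, -0.0262, 0.319]
tcp_rot: [[0.171, 0.985, -0.001], [0.985, -0.171, -0.001], [-0.001, -0.001, -1.0]]
contact_force: [-0.1, -1.4, -1.1]
opening: 0.01
grasp_force: 30.0
```

```bash
python3 -c "
from h import *
plan([(38,0,320),(38,0,200),(38,0,194)],psi=1.400)
from station import vision
import cv2
im=vision.get_image('scene');cv2.imwrite('pics/s4.png',cv2.resize(im['pixels'][60:280,180:480,::-1],(750,550)))"
```

```text
t 24.52 pos [ 0.5943 -0.0262  0.319 ]
(38, 0, 320) [0.0023, 0.0, -0.0013, -0.0003] rows~0.0
(38, 0, 200) [0.0024, 0.0002, 0.1487, -0.0003] rows~1.9
(38, 0, 194) [0.0024, 0.0002, 0.1562, -0.0003] rows~2.0
```

View pics/s4.png

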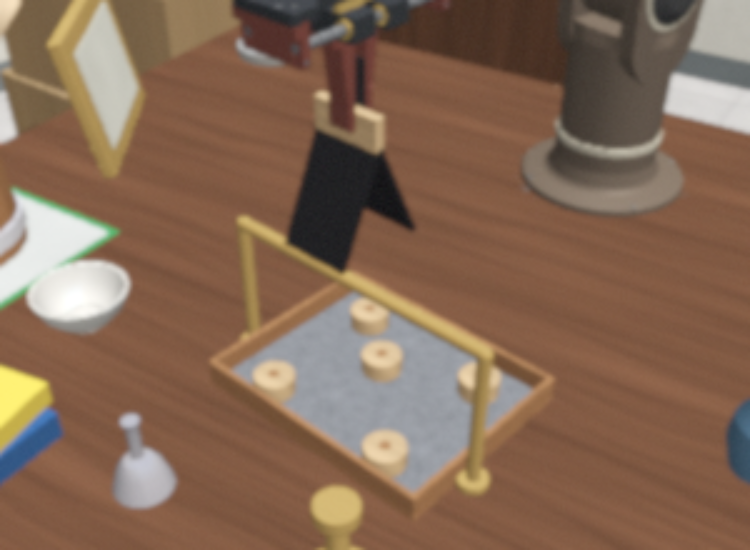

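The picture shows the pucks spread out and the sign held level above the bar at about (340,200). Lowering it now.

>>> arm_command --rows '[[[0.002,0,0.04],0,-1],[[0.002,0,0.08],0,-1],[[0.002,0,0.115],0,-1],[[0.002,0,0.14],0,-1],[[0.002,0,0.147],0,-1],[[0.002,0,0.151],0,-1],[[0.002,0,0.154],0,-1]]'

```text
t: 25.45
position: [0.5956, -0.023, 0.1974]
tcp_rot: [[0.169, 0.986, 0.001], [0.986, -0.169, -0.0], [0.0, 0.001, -1.0]]
contact_force: [-0.9, 0.1, -0.5]
opening: 0.0097
grasp_force: 30.0
```

>>> arm_command --rows '[[[0,0,0.0015],0,-1],[[0,0,0.003],0,-1],[[0,0,0.004],0,-1],[[0,0,0.004],0,-1]]'

```text
t: 25.95
position: [0.5956, -0.0228, 0.1938]
tcp_rot: [[0.169, 0.986, 0.001], [0.986, -0.169, -0.0], [0.0, 0.001, -1.0]]
contact_force: [1.8, -0.1, -0.5]
opening: 0.0099
grasp_force: 30.0
```

>>> arm_command --rows '[[[0,0,0.0015],0,-1],[[0,0,0.0025],0,-1],[[0,0,0.0025],0,-1]]'

```text
t: 26.32
position: [0.5959, -0.0228, 0.1933]
tcp_rot: [[0.169, 0.986, 0.002], [0.986, -0.169, -0.001], [-0.0, 0.002, -1.0]]
contact_force: [-1.2, -0.3, 10.6]
opening: 0.01
grasp_force: 30.0
```

Seated, with 10.6 N pushing up. I'll release gently and rise.

>>> arm_command --rows '[[[0,0,-0.001],0,-0.7],[[0,0,-0.001],0,-0.4],[[0,0,-0.001],0,-0.4],[[0,0,-0.03],0,-0.4],[[0,0,-0.08],0,-0.4],[[0,0,-0.13],0,-0.4],[[-0.03,-0.1,-0.18],0,-0.4],[[-0.03,-0.2,-0.18],0,-0.4],[[-0.03,-0.2,-0.18],0,-0.4],[[-0.03,-0.2,-0.18],0,-0.4]]'

```text
t: 27.58
position: [0.4314, -0.0194, 0.3365]
tcp_rot: [[0.169, 0.986, 0.002], [0.986, -0.169, -0.002], [-0.002, 0.002, -1.0]]
contact_force: [0.3, -0.3, 1.0]
opening: 0.0265
grasp_force: 0.0
```

```bash
python3 - <<'E'
from h import *
from station import vision,telemetry
import cv2
a=vision.get_image('scene');b=vision.get_image('top')
A=cv2.resize(a['pixels'][110:270,230:430,::-1],(500,400));B=cv2.resize(b['pixels'][160:280,230:430,::-1],(500,300))
c=np.zeros((400,800,3),np.uint8);c[:, :400]=A[:,:400];c[:240,400:]=cv2.resize(B,(400,240));cv2.imwrite('pics/end.png',c)
print("rib top ends, scene px",proj(a,[w(38,35,210),w(38,-35,210)]),"top",proj(b,[w(38,35,210),w(38,-35,210)]))
print(telemetry.get_obs()["position"])
E
```

```text
rib top ends, scene px [[332.32913325 160.19412755]
 [309.43659004 148.57209095]] top [[308.97895238 192.94754578]
 [336.03933462 196.62224749]]
[ 0.43372067 -0.01978298  0.33582271]
```

View pics/end.png

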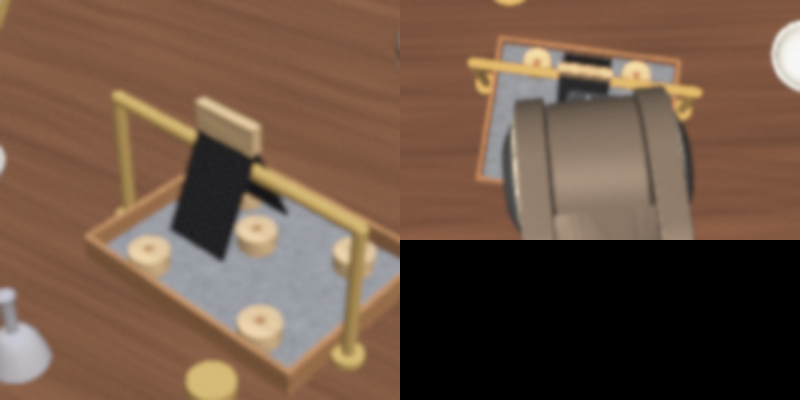

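The sign hangs upright astride the middle of the bar. Its rib ends are at scene (334,161) and (309,149), against a predicted (332,160) and (309,149). The pucks are undisturbed and the gripper is clear, so I'm handing in.

```bash
python3 -c "
from station import workorder
print(workorder.finish_job())"
```

```text
the job is handed in; nothing more can be done
None
```

The job is handed in at about 28 s: all five pucks lie flat and well spaced with one in each quarter, the sign hangs released on the middle of the bar, and the arm stayed clear of the bystanders; the judge's verdict was not shown.

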